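Load the twin-pack trays from a mixed handful of biscuits

TASK

Make up the two twin packs: lay the two round biscuits in the tray with the round wells and the two oval biscuits in the tray with the oval wells, one to a well, flat on the well floor and top side up. Put the drying sachet that got mixed in with them into the steel dish. Set the biscuits down gently rather than dropping them, and leave the tally counter and the timer standing where they are.

Things in the scene. Friction and masses are not known exactly. Their poses are not given: they have to be found in the camera images.
- round_a: golden-brown crimped biscuit, round, 52 mm across, 11 mm thick; origin at the centre of its underside, z up. Grasp it across any diameter, low down; it breaks if dropped
- round_b: golden-brown crimped biscuit, round, 54 mm (its x) by 52 mm (its y), 10 mm thick; origin at the centre of its underside, z up. Grasp it across any diameter, low down; it breaks if dropped
- oval_a: golden-brown crimped biscuit, oval, 64 mm long (its y), 44 mm wide (its x), 10 mm thick; origin at the centre of its underside, z up. Grasp it across its width, low down; it breaks if dropped
- oval_b: golden-brown crimped biscuit, oval, 61 mm long (its y), 46 mm wide (its x), 10 mm thick; origin at the centre of its underside, z up. Grasp it across its width, low down; it breaks if dropped
- sachet: white oblong drying sachet, stiff, 50 mm long (its y), 36 mm wide (its x), 9 mm thick; origin at the centre of its underside, z up
- round_tray: brown moulded tray, 150 mm (its y) x 120 (x) x 11, fixed; origin at its underside's centre. Two round wells, 62 mm across at the floor, centred at x = 0, y = +-36 mm; lined with pale paper; floor 3 mm up, walls flaring 3 mm to the mouth. A notch of equal depth, 32 mm wide (y), crosses each along x to x = +-52 mm: fingers closing along the tray's x fit in it
- oval_tray: brown moulded tray, 166 mm (its y) x 106 (x) x 11, fixed; origin at its underside's centre. Two oval wells, 70 (y) by 52 mm (x) at the floor, centred at x = 0, y = +-40 mm; lined with pale paper; floor 3 mm up, walls flaring 3 mm to the mouth. A notch of equal depth, 32 mm wide (y), crosses each along x to x = +-47 mm: fingers closing along the tray's x fit in it
- steel_dish: round shallow steel dish, open on top, 129 mm across the rim, 24 mm high, fixed; origin at the centre of its underside. Its flat inner floor, 100 mm across, is 3 mm above the underside
- counter: hand tally counter, silver-grey, 26 x 50 x 56 mm, loose bystander; origin at the centre of its underside
- timer: round wind-up timer with a red dial, 64 mm across, 37 mm high, loose bystander; origin at the centre of its underside
Things that resemble listed ones, but are neither listed nor needed, are in the scene too. Leave any turquoise look-alike of the oval_b alone.

How it is judged (in metres and radians):
At the end, for the whole second after the job is handed in: Each biscuit flat (0.12 rad), top up, in its own well of its kind's tray: centre within 8 mm of the well's in the tray's x and y, underside under 6 mm above the tray's. The sachet in the dish: centre within 30 mm of the dish's from above, under 15 mm up. All at rest (z of each of round_a, round_b in the frame of round_tray below 0.006 m and angle between each of round_a, round_b, oval_a, oval_b's own z axis and vertical below 0.12 rad and linear speed of each of round_a, round_b, oval_a, oval_b, sachet below 0.02 m/s and (((y of round_a in the frame of round_tray between 0.028 and 0.044 m and x of round_a in the frame of round_tray between -0.008 and 0.008 m) and (y of round_b in the frame of round_tray between -0.044 and -0.028 m and x of round_b in the frame of round_tray between -0.008 and 0.008 m)) or ((y of round_a in the frame of round_tray between -0.044 and -0.028 m and x of round_a in the frame of round_tray between -0.008 and 0.008 m) and (y of round_b in the frame of round_tray between 0.028 and 0.044 m and x of round_b in the frame of round_tray between -0.008 and 0.008 m))) and z of each of oval_a, oval_b in the frame of oval_tray below 0.006 m and (((y of oval_a in the frame of oval_tray between 0.032 and 0.048 m and x of oval_a in the frame of oval_tray between -0.008 and 0.008 m) and (y of oval_b in the frame of oval_tray between -0.048 and -0.032 m and x of oval_b in the frame of oval_tray between -0.008 and 0.008 m)) or ((y of oval_a in the frame of oval_tray between -0.048 and -0.032 m and x of oval_a in the frame of oval_tray between -0.008 and 0.008 m) and (y of oval_b in the frame of oval_tray between 0.032 and 0.048 m and x of oval_b in the frame of oval_tray between -0.008 and 0.008 m))) and horizontal distance between sachet and steel_dish below 0.03 m and z of sachet in the frame of steel_dish below 0.015 m); the robot touches nothing.
It fails at once if a biscuit is dropped or flung: it moves faster than 0.75 m/s without being held (a fall of about 3 cm) ((linear speed of round_a above 0.75 m/s and contact force between round_a and the fingers below 0.01 N) or (linear speed of round_b above 0.75 m/s and contact force between round_b and the fingers below 0.01 N) or (linear speed of oval_a above 0.75 m/s and contact force between oval_a and the fingers below 0.01 N) or (linear speed of oval_b above 0.75 m/s and contact force between oval_b and the fingers below 0.01 N)).
It fails at once if the tally counter or the timer is pushed more than 25 mm away or knocked over (distance of any of counter, timer from where it was at the start of the episode above 0.025 m or angle between any of counter, timer's own z axis and vertical above 0.5 rad).
It also fails if it takes over 102 s, if anything falls off the work surface, if the arm or the gripper's body presses on something with over 40 N, if the wrist force passes 120 N, or if a joint passes its speed limit or range.

ROBOT

A 6-joint arm with a two-finger parallel gripper is mounted at the origin on a cart in front of the work surface, level with it; the furniture and walls round the work are solid. World frame = base frame: x ahead of the robot, y to its left, z up, the work surface at z = 0. Lengths are in m, angles in degrees, forces in N, time in s.
With the tool pointing down it reaches from about 0.3 to 0.75 m from the base axis. Payload 8.5 kg.
Tool frame: the origin (TCP) lies at the very end of the fingers, on their centre line; the grasp point (between the pads) lies 19 mm behind it (env.hold_point_z is the distance from the TCP to the grasp point, in m); z points along the fingers, y is the line along which they close (so a half turn about z gives the same grasp; the last joint's range is limited). The gripper opens to 85 mm and grips with 20 to 120 N. Pads are 22 mm wide; open, the fingers measure 114 mm over their backs; the gripper's body (76 mm by 85 mm) begins 54 mm behind the grasp point. The pads swing forward as they close: fully open they stand 13 mm farther back than shut.
Start: joints at [-80.862, 21.807, 74.336, -0, 83.858, -12.336], TCP at [0.201, -0.512, 0.231] pointing down, gripper open.
Joint ranges: [-178.18, 178.18], [-50.72, 133.34], [12.68, 142.11], [-81.47, 261.47], [9.98, 163.14], [-165.26, 165.26]. Speed limits (degrees/s): [136.94, 136.94, 180, 180, 180, 180].

INTERFACE

Orientations are given as a 3x3 rotation matrix whose columns are the frame's x, y, z axes.
In Python, from rig import env, optics gives the robot as it stands.
- The arm moves only by the shell command python3 -m jog 'ROWS' [OPENING] [FORCE]. ROWS is JSON, a list of rows, each an object with "linear": the shift along the tool's x, y, z in units of 40 mm (1.0 is 40 mm), a list of three; "roll": the turn about the tool's z in units of 5 degrees (1.0 is 5 degrees). A call has 1 to 12 rows; each row shifts and turns the commanded pose from where the row before left it, along the tool's axes as they then stand; what a row does not reach is not made up. A row lasts 1/12 s, in which the tool goes at most 41.7 mm and 7.16 degrees, less where a joint would pass 70% of its speed; a pose out of reach is approached as far as the arm can. A call is refused whole if a number of a shift passes 1 or a number of a turn 1, either way. A call with a gripper value outside its range is refused whole. OPENING is the opening, from -1 (shut) to 1 (fully open), set as the call begins (- or left out, the last holds). The fingers move at their own pace and stop on an object; FORCE is the grip in N (left out, the last holds). Time passes only in rows, so rows that do not move let the fingers close. It gives the time, the measured TCP pose, the force, the opening and the grip force at its end, in the units of the state.
- env.observe(): the state, without advancing time (a new reading comes with each control period).
- optics.get_image(name): name is "side" or "top"; returns the picture (420x560x3 uint8, red, green, blue); there is no depth.
- optics.calibration(name): a dict with "fov_y" (degrees; the focal length in pixels is half the picture's height over the tangent of half this angle, whatever the lens; pixels are square), "cx", "cy" (the principal point, pixels), "D" ([k1, k2, p1, p2, k3] as OpenCV has them; the pictures are not rectified), "T" (4x4, takes a point from camera to world coordinates). Camera axes: x right, y down, z forward; pixel columns grow to the right and rows downward; lengths in m; the calibration is good to about 2 mm. A picture is of the moment at which its call begins. calibration takes no time and is no camera call.
- env.close_job(): hands the job in; it is judged then, once.
The state is a dict: "time_s": time; "q": joint angles; "qvel": joint speeds; "joint_efforts": joint torques, N m; "position": TCP position; "tool_rot": TCP orientation; "ft_force": force on the tool from outside, world axes, zero at the start; "wrist_torque": the same for the moment, N m; "grip_width": finger opening in m; "gripper_force": force on a finger pad.
Only numpy, scipy, OpenCV 4.12 (cv2) and the standard library are available. Lean on these libraries where they do the work, as an engineer would, in place of code of your own. Each camera call takes 0.05 s, during which the arm holds its last target. There are 200 camera calls.

## Working session

There is one attempt and no reset: what is moved stays moved. The work goes in short steps, Python scripts to look and compute and a shell command to move; the robot and the scene stay as the last step left them, time stands still between calls to the robot, and variables do not carry over. Pictures are saved under pics/ and viewed, at most 14 in all, crops included, and the job is handed in when it is done.

```bash
ls; mkdir -p pics
python3 - <<'E'
from rig import env, optics
import cv2
for n in("side","top"):
    im=optics.get_image(n); cv2.imwrite(f"pics/{n}0.png",im[:,:,::-1]); c=optics.calibration(n); print(n,c)
s=env.observe(); print(s, env.hold_point_z)
E
```

```text
pics
side {'fov_y': 55.64839665370718, 'cx': 281.17763066891484, 'cy': 203.86008885113267, 'D': array([-0.05215254,  0.        ,  0.        ,  0.        ,  0.        ]), 'T': array([[ 0.57709692,  0.50680759, -0.64039458,  1.13567329],
       [ 0.81646234, -0.34011592,  0.46659448, -0.48438198],
       [ 0.01866523, -0.79212829, -0.61006916,  0.62625139],
       [ 0.        ,  0.        ,  0.        ,  1.        ]])}
top {'fov_y': 57.82935987805268, 'cx': 283.5755986513897, 'cy': 212.90239572825104, 'D': array([-0.01829786,  0.        ,  0.        ,  0.        ,  0.        ]), 'T': array([[-0.00484054, -0.98921385,  0.14639853,  0.38783056],
       [-0.9999378 ,  0.00625914,  0.00923089, -0.04538082],
       [-0.01004766, -0.14634474, -0.98918262,  0.95856218],
       [ 0.        ,  0.        ,  0.        ,  1.        ]])}
{'time_s': 0.1, 'q': array([-8.08616653e+01,  2.18382928e+01,  7.43777920e+01, -1.38941090e-03,
        8.38568277e+01, -1.23356388e+01]), 'qvel': array([-0.09238573, -0.07085274, -0.17377701,  0.04747445, -0.00283642,
        0.01299994]), 'joint_efforts': array([ 3.47966219e-03, -4.49221301e+01, -2.31658387e+01, -1.47102946e-04,
        3.63869178e-03, -7.59976871e-06]), 'position': array([ 0.20129643, -0.51157546,  0.23077803]), 'tool_rot': array([[ 9.30583026e-01,  3.66080838e-01, -2.25911136e-04],
       [ 3.66080823e-01, -9.30582217e-01,  1.25258111e-03],
       [ 2.48317057e-04, -1.24833246e-03, -9.99999190e-01]]), 'ft_force': array([0.61957005, 0.3835765 , 0.04684443]), 'wrist_torque': array([ 0.00562742, -0.03068885, -0.05281968]), 'gripper_force': 0.0, 'grip_width': 0.08536196102220514} 0.0187
```

View pics/top0.png

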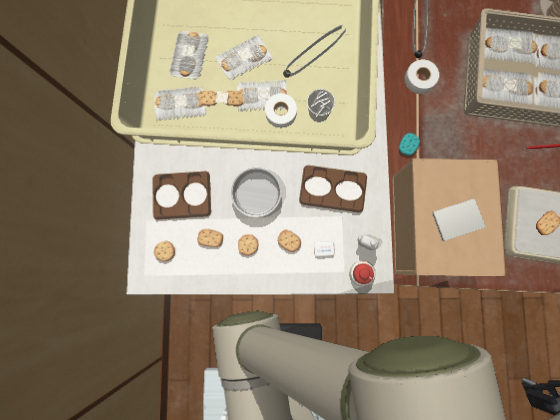

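View pics/side0.png

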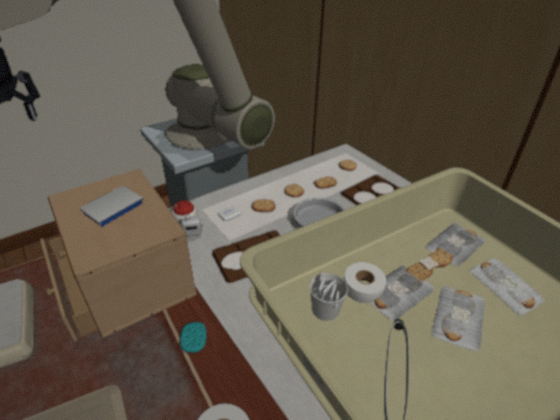

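The top view shows four loose biscuits at (164,251), (210,238), (248,244) and (289,240), and the sachet at (324,249). The round tray is at (182,195), the dish at (257,193), the oval tray at (334,189), and the counter and timer at (369,241) and (362,273). Possible mix-ups are the wrapped biscuits in the bin (e.g. 188,53 and 222,98), the biscuit on the far right tray (548,222) and the turquoise oval (409,144). Next I'll look at close crops.

Run:
```python
import cv2
im=cv2.imread("pics/top0.png")[160:300,140:400]; cv2.imwrite("pics/topc.png",cv2.resize(im,None,fx=3,fy=3,interpolation=cv2.INTER_CUBIC))
im=cv2.imread("pics/side0.png")[140:290,160:420]; cv2.imwrite("pics/sidec.png",cv2.resize(im,None,fx=3,fy=3,interpolation=cv2.INTER_CUBIC))
```

```text
(no output)
```

View pics/topc.png

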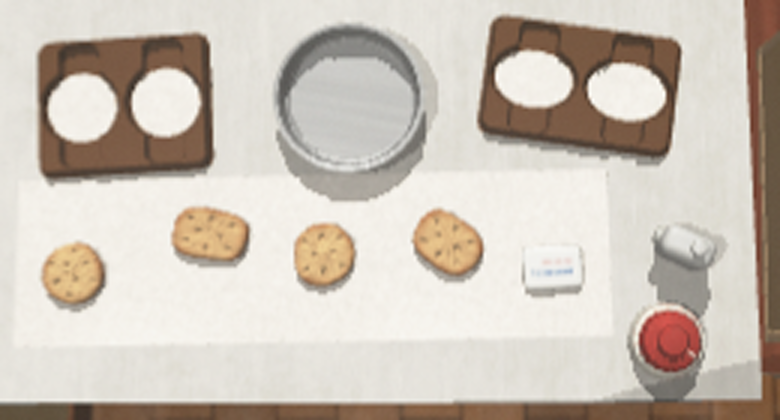

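View pics/sidec.png

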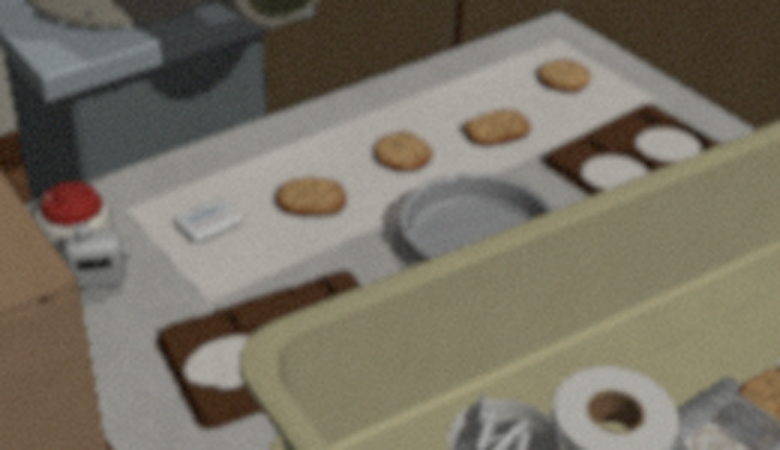

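The top crop (3x, offset 140,160) shows rounds at crop (73,273) and (325,255), ovals at (210,234) and (449,242), and the sachet at (553,268). The round wells are at (82,107) and (166,102), the oval wells at (534,78) and (626,92). The side crop shows the same order, and the biscuits lie loose, flat and top up. I'll segment them and triangulate.

```bash
cat > vis.py <<'E'
import numpy as np, cv2
from rig import optics
C={n:optics.calibration(n) for n in("side","top")}
def ray(n,p):
    c=C[n]; f=210/np.tan(np.radians(c["fov_y"]/2)); K=np.array([[f,0,c["cx"]],[0,f,c["cy"]],[0,0,1]])
    u=cv2.undistortPoints(np.float64(p).reshape(-1,1,2),K,c["D"]).reshape(-1,2)
    return c["T"][:3,3], np.c_[u,np.ones(len(u))]@c["T"][:3,:3].T
def plane(n,p,z):
    o,d=ray(n,p); return (o+d*((z-o[2])/d[:,2])[:,None])[:,:2]
def tri(pt,ps):
    o1,d1=ray("top",[pt]);o2,d2=ray("side",[ps]);d1=d1[0];d2=d2[0]
    s=np.linalg.lstsq(np.c_[d1,-d2],o2-o1,rcond=None)[0]; a,b=o1+s[0]*d1,o2+s[1]*d2
    return (a+b)/2,np.linalg.norm(a-b)
def seg(im,kind):
    hsv=cv2.cvtColor(im,cv2.COLOR_BGR2HSV)
    return cv2.inRange(hsv,(8,85,90),(25,255,255)) if kind=="biscuit" else cv2.inRange(hsv,(0,0,170),(180,70,255))
def blob(n,im,kind,p,z,r=20):
    m=seg(im,kind); w=np.zeros_like(m); cv2.circle(w,p,r,255,-1); m&=w
    k,l,st,ct=cv2.connectedComponentsWithStats(m)
    i=1+np.argmin(np.linalg.norm(ct[1:]-p,axis=1)+1000*(st[1:,4]<25))
    ys,xs=np.nonzero(cv2.morphologyEx(np.uint8(l==i),cv2.MORPH_CLOSE,np.ones((3,3))))
    P=plane(n,np.c_[xs,ys],z); c=P.mean(0); e,v=np.linalg.eigh(np.cov(P.T))
    return ct[i],c,4*np.sqrt(e[::-1]),np.degrees(np.arctan2(v[1,1],v[0,1]))%180
E
python3 - <<'E'
from vis import *
t=cv2.imread("pics/top0.png");s=cv2.imread("pics/side0.png")
T=dict(r1=(164,251),o1=(210,238),r2=(248,245),o2=(289,240))
S=dict(r1=(348,165),o1=(326,182),r2=(294,190),o2=(264,205))
W=dict(rL=(167,196),rR=(195,194),oL=(318,186),oR=(348,190))
for k in T:
    a=blob("top",t,"biscuit",T[k],.006);b=blob("side",s,"biscuit",S[k],.005,16)
    print(k,a[0].round(1),"xy",a[1].round(4),"size",a[2].round(3),"ang",a[3].round(1),"tri",*[np.round(q,4) for q in tri(a[0],b[0])])
for k in W:
    a=blob("top",t,"white",W[k],.003,16); print(k,a[0].round(1),a[1].round(4),a[2].round(3),a[3].round(1))
for k,a,b in (("oL",(318,186),(236,260)),("rL",(167,196),(383.5,188)),("rR",(195,194),(364.5,197))): print(k,tri(a,b))
f=lambda P:(np.float64(P)+.5)/3-.5+[140,160]
g=lambda P:(np.float64(P)+.5)/3-.5+[160,140]
print("sachet top",plane("top",f([(525,247),(581,247),(583,289),(526,290)]),.005),"tri",tri(f((553,264)),g((209,220))))
print("dish rim",plane("top",f([(275,97),(424,97),(350,24),(350,172)]),.024),"floor",plane("top",f([(290,100),(415,100)]),.003))
print("bin rim edge",plane("top",[(115,130),(375,148),(250,140)],.10),"bottom side",plane("top",[(250,150)],0))
print("bin rim tri",tri((371,146),(254,262)))
print("timer",plane("top",f([(668,340)]),.03),"counter",plane("top",f([(684,247)]),.056))
E
```

```text
r1 [164.1 250.9] xy [0.4345 0.2638] size [0.05  0.049] ang 109.4 tri [0.4353 0.266  0.002 ] 0.0022
o1 [209.6 237.7] xy [0.4669 0.1498] size [0.066 0.043] ang 82.4 tri [0.4678 0.1515 0.0018] 0.002
r2 [247.6 244.4] xy [0.4495 0.0541] size [0.052 0.05 ] ang 156.3 tri [0.4502 0.0551 0.0018] 0.0014
o2 [288.9 240.4] xy [ 0.459  -0.0494] size [0.061 0.046] ang 54.6 tri [ 0.4596 -0.0487  0.0025] 0.0016
rL [167.  195.7] [0.576 0.263] [0.061 0.059] 0.9
rR [194.9 193.8] [0.5803 0.1911] [0.06 0.06] 162.6
oL [317.5 186.1] [ 0.5982 -0.1239] [0.067 0.05 ] 82.3
oR [348.4 190.4] [ 0.5865 -0.2027] [0.067 0.051] 82.1
oL (array([ 0.58664158, -0.16049852, -0.01832642]), np.float64(0.07484454397385491))
rL (array([0.57714909, 0.26577414, 0.0010415 ]), np.float64(0.005160065284906073))
rR (array([0.5802829 , 0.19148248, 0.00340261]), np.float64(0.001842796886274868))
sachet top [[ 0.45476145 -0.11403318]
 [ 0.45448812 -0.16077014]
 [ 0.41960269 -0.16160978]
 [ 0.41904272 -0.11427356]] tri (array([ 0.44068605, -0.13695719,  0.00377252]), np.float64(0.000640460541371934))
dish rim [[ 0.58001029  0.09421542]
 [ 0.579132   -0.0304619 ]
 [ 0.64238142  0.03176976]
 [ 0.51628773  0.03103897]] floor [[ 0.5816219   0.08446022]
 [ 0.58087314 -0.02243209]]
bin rim edge [[ 0.71699568  0.36309961]
 [ 0.66707288 -0.25206086]
 [ 0.68885973  0.04082369]] bottom side [[0.69665707 0.05062807]]
bin rim tri (array([ 0.68251311, -0.23186395,  0.09205051]), np.float64(0.030167229000829868))
timer [[ 0.37760561 -0.22587112]] counter [[ 0.45043135 -0.23593909]]
```

```bash
cat > plan.py <<'E'
# plan.py x y z yaw(deg of tool y): roll units, then shift (units, tool axes after the roll)
import sys, numpy as np
from rig import env
x,y,z,yaw=map(float,sys.argv[1:5]); s=env.observe(); R=s["tool_rot"]; y0=np.degrees(np.arctan2(R[1,1],R[0,1]))
d=(yaw-y0+90)%180-90; a=np.radians(y0+d); Y=np.array([np.cos(a),np.sin(a),0]); Z=np.array([0,0,-1.]); X=np.cross(Y,Z)
v=np.array([x,y,z])-s["position"]
print("roll",round(-d/5,2),"shift",np.round([v@X,v@Y,v@Z],4)/.04,"t",round(s["time_s"],1),"q",s["q"].round(0))
E
python3 -m jog '[{"linear":[0,0,0],"roll":-1},{"linear":[0,0,0],"roll":-1},{"linear":[0,0,0],"roll":-1},{"linear":[0,0,0],"roll":-1},{"linear":[0,0,0],"roll":-1},{"linear":[0,0,0],"roll":-1},{"linear":[0,0,0],"roll":-1},{"linear":[0,0,0],"roll":-1},{"linear":[0,0,0],"roll":-1},{"linear":[0,0,0],"roll":-1},{"linear":[0,0,0],"roll":-1},{"linear":[0,0,0],"roll":-1}]' 0.6; python3 plan.py 0.3 -0.2 0.2 0
```

```text
time_s: 1.1
position: [0.2013, -0.5116, 0.231]
tool_rot: [[0.144, 0.99, -0.0], [0.99, -0.144, 0.001], [0.001, -0.0, -1.0]]
ft_force: [0.6, -0.5, -0.2]
grip_width: 0.0685
gripper_force: 0.0
roll -1.66 shift [7.79   2.4675 0.775 ] t 1.1 q [-81.  22.  74.  -0.  84. -73.]
```

```bash
python3 -m jog '[{"linear":[0,0,0],"roll":-0.83},{"linear":[0,0,0],"roll":-0.83},{"linear":[0.78,0.25,0.08],"roll":0},{"linear":[0.78,0.25,0.08],"roll":0},{"linear":[0.78,0.25,0.08],"roll":0},{"linear":[0.78,0.25,0.08],"roll":0},{"linear":[0.78,0.25,0.08],"roll":0},{"linear":[0.78,0.25,0.08],"roll":0},{"linear":[0.78,0.25,0.08],"roll":0},{"linear":[0.78,0.25,0.08],"roll":0},{"linear":[0.78,0.25,0.08],"roll":0},{"linear":[0.78,0.25,0.08],"roll":0}]' ; python3 plan.py 0.437 -0.1375 0.05 0
```

```text
time_s: 2.1
position: [0.3026, -0.1986, 0.1991]
tool_rot: [[0.004, 1.0, -0.0], [1.0, -0.004, 0.0], [0.0, -0.0, -1.0]]
ft_force: [0.6, 0.0, -0.7]
grip_width: 0.0684
gripper_force: 0.0
roll -0.05 shift [1.5275 3.36   3.7275] t 2.1 q [-52.   5. 104.   0.  72. -52.]
```

```bash
python3 -m jog '[{"linear":[0.38,0.84,0.4],"roll":-0.05},{"linear":[0.38,0.84,0.4],"roll":0},{"linear":[0.38,0.84,0.4],"roll":0},{"linear":[0.38,0.84,0.4],"roll":0},{"linear":[0,0,0.7],"roll":0},{"linear":[0,0,0.7],"roll":0},{"linear":[0,0,0.4],"roll":0},{"linear":[0,0,0.3],"roll":0},{"linear":[0,0,0],"roll":0},{"linear":[0,0,0],"roll":0}]'; python3 plan.py 0.437 -0.1375 0.001 0
```

```text
time_s: 2.93
position: [0.4368, -0.1394, 0.0512]
tool_rot: [[-0.0, 1.0, -0.001], [1.0, 0.0, 0.001], [0.001, -0.001, -1.0]]
ft_force: [0.2, -0.8, 0.3]
grip_width: 0.068
gripper_force: 0.0
roll 0.0 shift [0.0475 0.005  1.255 ] t 2.9 q [-33.  26. 103.   0.  51. -33.]
```

Tool is above the sachet; go down, then close.

```bash
python3 -m jog '[{"linear":[0.05,0,0.45],"roll":0},{"linear":[0,0,0.45],"roll":0},{"linear":[0,0,0.3],"roll":0},{"linear":[0,0,0.05],"roll":0},{"linear":[0,0,0],"roll":0}]'; python3 -m jog '[{"linear":[0,0,0],"roll":0},{"linear":[0,0,0],"roll":0},{"linear":[0,0,0],"roll":0},{"linear":[0,0,0],"roll":0},{"linear":[0,0,0],"roll":0},{"linear":[0,0,0],"roll":0},{"linear":[0,0,0],"roll":0},{"linear":[0,0,0],"roll":0}]' -1 30; python3 plan.py 0.579 0.032 0.07 0
```

```text
time_s: 3.35
position: [0.4372, -0.1377, 0.0018]
tool_rot: [[-0.0, 1.0, 0.0], [1.0, 0.0, -0.0], [-0.0, 0.0, -1.0]]
ft_force: [0.8, 0.6, 0.1]
grip_width: 0.0682
gripper_force: 0.0
time_s: 4.02
position: [0.4375, -0.1378, 0.0024]
tool_rot: [[-0.0, 1.0, 0.002], [1.0, 0.0, -0.001], [-0.001, 0.002, -1.0]]
ft_force: [-1.3, 0.1, 6.3]
grip_width: 0.0352
gripper_force: 29.4
roll 0.01 shift [ 4.245   3.5375 -1.69  ] t 4.0 q [-32.  32. 106.  -0.  43. -32.]
```

```bash
python3 -m jog '[{"linear":[0,0,-0.5],"roll":0},{"linear":[0,0,-0.8],"roll":0},{"linear":[0.2,0.2,-0.4],"roll":0},{"linear":[0.7,0.6,0],"roll":0},{"linear":[0.85,0.7,0],"roll":0},{"linear":[0.85,0.7,0],"roll":0},{"linear":[0.85,0.7,0],"roll":0},{"linear":[0.6,0.5,0],"roll":0},{"linear":[0.2,0.14,0],"roll":0},{"linear":[0,0,0],"roll":0}]'; python3 plan.py 0.579 0.032 0.008 0
```

```text
time_s: 4.85
position: [0.5748, 0.0289, 0.0696]
tool_rot: [[-0.004, 1.0, 0.001], [1.0, 0.004, 0.0], [0.0, 0.001, -1.0]]
ft_force: [0.6, -0.5, -0.2]
grip_width: 0.0353
gripper_force: 30.6
roll 0.04 shift [0.0775 0.105  1.54  ] t 4.8 q [-9. 34. 83.  0. 63. -9.]
```

```bash
python3 -m jog '[{"linear":[0,0,0.5],"roll":0},{"linear":[0,0,0.5],"roll":0},{"linear":[0,0,0.4],"roll":0},{"linear":[0,0,0.15],"roll":0},{"linear":[0,0,0],"roll":0}]'; python3 plan.py 0.579 0.032 0.008 0
```

```text
time_s: 5.27
position: [0.573, 0.0261, 0.0068]
tool_rot: [[0.001, 1.0, -0.002], [1.0, -0.001, 0.0], [0.0, -0.002, -1.0]]
ft_force: [0.3, -0.9, -0.6]
grip_width: 0.0352
gripper_force: 30.6
roll -0.01 shift [ 0.1475  0.15   -0.03  ] t 5.3 q [-9. 39. 87. -0. 55. -9.]
```

```bash
python3 -m jog '[{"linear":[0,0,0],"roll":0},{"linear":[0,0,0],"roll":0},{"linear":[0,0,0],"roll":0},{"linear":[0,0,-0.3],"roll":0},{"linear":[0,0,-0.6],"roll":0},{"linear":[0,0,-0.7],"roll":0},{"linear":[0,0,0],"roll":0.8},{"linear":[0,0,0],"roll":0.72},{"linear":[0,0,0],"roll":0}]' 0.5; python3 plan.py 0.4669 0.1498 0.05 -7.6
```

```text
time_s: 6.02
position: [0.5742, 0.027, 0.0724]
tool_rot: [[0.134, 0.991, 0.002], [0.991, -0.134, -0.0], [-0.0, 0.002, -1.0]]
ft_force: [0.1, -0.8, -0.9]
grip_width: 0.0644
gripper_force: 0.0
roll -0.02 shift [ 2.6875 -3.065   0.56  ] t 6.0 q [-9. 33. 83. -0. 63. -1.]
```

```bash
python3 -m jog '[{"linear":[0.6,-0.7,0],"roll":0},{"linear":[0.6,-0.7,0],"roll":0},{"linear":[0.6,-0.7,0],"roll":0},{"linear":[0.6,-0.7,0.2],"roll":0},{"linear":[0.29,-0.27,0.36],"roll":0},{"linear":[0,0,0],"roll":0},{"linear":[0,0,0],"roll":0},{"linear":[0,0,0],"roll":0}]'; python3 plan.py 0.4669 0.1498 0.001 -7.6
```

```text
time_s: 6.68
position: [0.4677, 0.1494, 0.0495]
tool_rot: [[0.131, 0.991, 0.001], [0.991, -0.131, -0.0], [0.0, 0.001, -1.0]]
ft_force: [0.4, -0.4, 0.5]
grip_width: 0.064
gripper_force: 0.0
roll 0.01 shift [ 0.0075 -0.02    1.2125] t 6.7 q [ 4. 29. 98. -0. 53. 11.]
```

```bash
python3 -m jog '[{"linear":[0,-0.02,0.45],"roll":0},{"linear":[0,0,0.45],"roll":0},{"linear":[0,0,0.27],"roll":0},{"linear":[0,0,0.05],"roll":0},{"linear":[0,0,0],"roll":0}]'; python3 -m jog '[{"linear":[0,0,0],"roll":0},{"linear":[0,0,0],"roll":0},{"linear":[0,0,0],"roll":0},{"linear":[0,0,0],"roll":0},{"linear":[0,0,0],"roll":0},{"linear":[0,0,0],"roll":0},{"linear":[0,0,0],"roll":0}]' -1 30; python3 plan.py 0.5982 -0.1239 0.07 -8.3
```

```text
time_s: 7.1
position: [0.4665, 0.1492, 0.0001]
tool_rot: [[0.133, 0.991, -0.0], [0.991, -0.133, -0.0], [-0.0, -0.0, -1.0]]
ft_force: [-0.2, 0.2, -0.4]
grip_width: 0.0641
gripper_force: 0.0
time_s: 7.68
position: [0.4666, 0.1498, 0.0013]
tool_rot: [[0.132, 0.991, 0.003], [0.991, -0.132, -0.0], [0.0, 0.003, -1.0]]
ft_force: [-0.9, -1.5, 6.0]
grip_width: 0.041
gripper_force: 29.9
roll 0.15 shift [-6.295   4.245  -1.7175] t 7.7 q [  4.  34. 101.  -0.  45.  12.]
```

```bash
python3 -m jog '[{"linear":[0,0,-0.3],"roll":0},{"linear":[0,0,-0.7],"roll":0},{"linear":[0,0,-0.7],"roll":0.15},{"linear":[-0.5,0.33,0],"roll":0},{"linear":[-0.8,0.54,0],"roll":0},{"linear":[-0.8,0.54,0],"roll":0},{"linear":[-0.8,0.54,0],"roll":0},{"linear":[-0.8,0.54,0],"roll":0},{"linear":[-0.8,0.54,0],"roll":0},{"linear":[-0.8,0.54,0],"roll":0},{"linear":[-0.7,0.47,0],"roll":0},{"linear":[-0.3,0.2,0],"roll":0}]';python3 -m jog '[{"linear":[0,0,0],"roll":0},{"linear":[0,0,0],"roll":0},{"linear":[0,0,0],"roll":0}]'; python3 plan.py 0.5982 -0.1239 0.006 -8.3
```

```text
time_s: 8.68
position: [0.5986, -0.1282, 0.0688]
tool_rot: [[0.148, 0.989, 0.002], [0.989, -0.148, -0.002], [-0.001, 0.003, -1.0]]
ft_force: [-0.8, -0.0, 0.3]
grip_width: 0.0409
gripper_force: 30.6
time_s: 8.93
position: [0.5965, -0.1229, 0.0683]
tool_rot: [[0.144, 0.99, -0.0], [0.99, -0.144, 0.0], [0.0, -0.0, -1.0]]
ft_force: [0.5, 0.7, -0.4]
grip_width: 0.0411
gripper_force: 30.6
roll 0.0 shift [-0.02    0.045   1.5575] t 8.9 q [-23.  36.  78.   0.  66. -14.]
```

```bash
python3 -m jog '[{"linear":[-0.02,0.04,0.5],"roll":0},{"linear":[0,0,0.5],"roll":0},{"linear":[0,0,0.3],"roll":0},{"linear":[0,0,0.15],"roll":0},{"linear":[0,0,0],"roll":0},{"linear":[0,0,0],"roll":0}]'; python3 plan.py 0.5982 -0.1239 0.006 -8.3
```

```text
time_s: 9.43
position: [0.5986, -0.1242, 0.0108]
tool_rot: [[0.144, 0.99, 0.0], [0.99, -0.144, -0.0], [-0.0, 0.0, -1.0]]
ft_force: [-1.0, -0.1, 0.4]
grip_width: 0.0405
gripper_force: 30.6
roll 0.01 shift [ 0.0075 -0.01    0.12  ] t 9.4 q [-23.  41.  80.   0.  59. -15.]
```

```bash
python3 -m jog '[{"linear":[0,0,0.07],"roll":0},{"linear":[0,0,0.06],"roll":0},{"linear":[0,0,0],"roll":0},{"linear":[0,0,0],"roll":0}]'; python3 -m jog '[{"linear":[0,0,0],"roll":0},{"linear":[0,0,0],"roll":0},{"linear":[0,0,0],"roll":0},{"linear":[0,0,0],"roll":0}]' 0.3; python3 plan.py 0.459 -0.0494 0.05 -35.4
```

```text
time_s: 9.77
position: [0.599, -0.1249, 0.0054]
tool_rot: [[0.145, 0.989, 0.001], [0.989, -0.145, -0.0], [0.0, 0.001, -1.0]]
ft_force: [2.1, 1.7, 0.2]
grip_width: 0.0409
gripper_force: 30.6
time_s: 10.1
position: [0.5982, -0.1249, 0.0048]
tool_rot: [[0.145, 0.989, -0.001], [0.989, -0.145, 0.0], [0.0, -0.001, -1.0]]
ft_force: [-0.4, 0.7, -0.0]
grip_width: 0.0557
gripper_force: 0.0
roll 5.41 shift [-0.4775 -3.93   -1.13  ] t 10.1 q [-23.  41.  80.  -0.  59. -15.]
```

```bash
python3 -m jog '[{"linear":[0,0,-0.3],"roll":0},{"linear":[0,0,-0.6],"roll":0},{"linear":[0,0,-0.7],"roll":0},{"linear":[0,0,0],"roll":0.95},{"linear":[0,0,0],"roll":0.95},{"linear":[0,0,0],"roll":0.95},{"linear":[0,0,0],"roll":0.95},{"linear":[0,0,0],"roll":0.95},{"linear":[0,0,0],"roll":0.66},{"linear":[0,0,0],"roll":0}]'; python3 plan.py 0.459 -0.0494 0.05 -35.4
```

```text
time_s: 10.93
position: [0.5985, -0.125, 0.0698]
tool_rot: [[0.581, 0.814, 0.001], [0.814, -0.581, -0.0], [0.0, 0.001, -1.0]]
ft_force: [1.3, -0.7, -0.2]
grip_width: 0.0553
gripper_force: 0.0
roll -0.02 shift [-0.48   -3.9375  0.495 ] t 10.9 q [-23.  36.  77.  -0.  66.  13.]
```

```bash
python3 -m jog '[{"linear":[-0.1,-0.8,0],"roll":0},{"linear":[-0.1,-0.8,0],"roll":0},{"linear":[-0.1,-0.8,0],"roll":0},{"linear":[-0.1,-0.8,0.2],"roll":0},{"linear":[-0.08,-0.7,0.3],"roll":0},{"linear":[0,-0.04,0],"roll":0},{"linear":[0,0,0],"roll":0},{"linear":[0,0,0],"roll":0}]' 0.5; python3 plan.py 0.459 -0.0494 0.001 -35.4
```

```text
time_s: 11.6
position: [0.4601, -0.0499, 0.0497]
tool_rot: [[0.578, 0.816, 0.002], [0.816, -0.578, -0.001], [0.001, 0.002, -1.0]]
ft_force: [0.5, -0.4, 0.6]
grip_width: 0.0644
gripper_force: 0.0
roll 0.02 shift [-0.0075 -0.03    1.2175] t 11.6 q [-21.  27. 103.  -0.  50.  14.]
```

```bash
python3 -m jog '[{"linear":[0,-0.02,0.45],"roll":0},{"linear":[0,0,0.45],"roll":0},{"linear":[0,0,0.27],"roll":0},{"linear":[0,0,0.05],"roll":0},{"linear":[0,0,0],"roll":0}]'; python3 -m jog '[{"linear":[0,0,0],"roll":0},{"linear":[0,0,0],"roll":0},{"linear":[0,0,0],"roll":0},{"linear":[0,0,0],"roll":0},{"linear":[0,0,0],"roll":0},{"linear":[0,0,0],"roll":0},{"linear":[0,0,0],"roll":0}]' -1 30; python3 -m jog '[{"linear":[0,0,-0.3],"roll":0},{"linear":[0,0,-0.7],"roll":0},{"linear":[0,0,-0.7],"roll":0},{"linear":[0,0,0],"roll":-0.95},{"linear":[0,0,0],"roll":-0.95},{"linear":[0,0,0],"roll":-0.95},{"linear":[0,0,0],"roll":-0.95},{"linear":[0,0,0],"roll":-0.95},{"linear":[0,0,0],"roll":-0.66},{"linear":[0,0,0],"roll":0}]'; python3 plan.py 0.5865 -0.2027 0.07 -8.4
```

```text
time_s: 12.02
position: [0.4591, -0.0495, -0.0]
tool_rot: [[0.579, 0.815, 0.0], [0.815, -0.579, -0.0], [0.0, 0.0, -1.0]]
ft_force: [0.5, -0.0, 1.1]
grip_width: 0.0639
gripper_force: 0.0
time_s: 12.6
position: [0.4592, -0.0493, 0.0013]
tool_rot: [[0.579, 0.815, 0.003], [0.815, -0.579, -0.001], [0.001, 0.003, -1.0]]
ft_force: [0.4, -1.4, 6.7]
grip_width: 0.0428
gripper_force: 30.2
time_s: 13.43
position: [0.4584, -0.0489, 0.0686]
tool_rot: [[0.143, 0.99, 0.001], [0.99, -0.143, -0.0], [-0.0, 0.001, -1.0]]
ft_force: [0.0, 0.1, -0.2]
grip_width: 0.0429
gripper_force: 30.7
roll 0.04 shift [-3.335  3.73  -0.035] t 13.4 q [-21.  25. 102.   0.  53. -13.]
```

```bash
python3 -m jog '[{"linear":[-0.4,0.45,0],"roll":0.04},{"linear":[-0.65,0.73,0],"roll":0},{"linear":[-0.65,0.73,0],"roll":0},{"linear":[-0.65,0.73,0],"roll":0},{"linear":[-0.65,0.73,0],"roll":0},{"linear":[-0.33,0.36,0],"roll":0},{"linear":[0,0,0],"roll":0},{"linear":[0,0,0],"roll":0},{"linear":[0,0,0],"roll":0}]'; python3 plan.py 0.5865 -0.2027 0.0055 -8.4
```

```text
time_s: 14.18
position: [0.5854, -0.2019, 0.0681]
tool_rot: [[0.149, 0.989, -0.001], [0.989, -0.149, 0.001], [0.001, -0.001, -1.0]]
ft_force: [-0.6, 0.7, -1.2]
grip_width: 0.0435
gripper_force: 30.7
roll -0.03 shift [-0.0175  0.03    1.565 ] t 14.2 q [-30.  37.  76.   0.  67. -21.]
```

```bash
python3 -m jog '[{"linear":[-0.02,0.03,0.5],"roll":0},{"linear":[0,0,0.5],"roll":0},{"linear":[0,0,0.3],"roll":0},{"linear":[0,0,0.15],"roll":0},{"linear":[0,0,0],"roll":0},{"linear":[0,0,0],"roll":0}]'; python3 plan.py 0.5865 -0.2027 0.0055 -8.4
```

```text
time_s: 14.68
position: [0.5873, -0.2034, 0.0107]
tool_rot: [[0.148, 0.989, 0.0], [0.989, -0.148, -0.0], [-0.0, 0.0, -1.0]]
ft_force: [-0.2, -0.4, 0.2]
grip_width: 0.0429
gripper_force: 30.7
roll -0.02 shift [ 0.015 -0.02   0.13 ] t 14.7 q [-30.  42.  78.   0.  60. -21.]
```

```bash
python3 -m jog '[{"linear":[0,-0.01,0.07],"roll":0},{"linear":[0,0,0.06],"roll":0},{"linear":[0,0,0],"roll":0},{"linear":[0,0,0],"roll":0}]'; python3 -m jog '[{"linear":[0,0,0],"roll":0},{"linear":[0,0,0],"roll":0},{"linear":[0,0,0],"roll":0},{"linear":[0,0,0],"roll":0},{"linear":[0,0,-0.3],"roll":0},{"linear":[0,0,-0.6],"roll":0},{"linear":[0,0,-0.7],"roll":0},{"linear":[0,0,0],"roll":-0.8},{"linear":[0,0,0],"roll":-0.8},{"linear":[0,0,0],"roll":-0.76},{"linear":[0,0,0],"roll":0}]' 0.3; python3 plan.py 0.4495 0.0541 0.05 3.4
```

```text
time_s: 15.02
position: [0.5868, -0.2036, 0.0051]
tool_rot: [[0.148, 0.989, 0.0], [0.989, -0.148, -0.0], [-0.0, 0.0, -1.0]]
ft_force: [-0.0, 0.6, 1.2]
grip_width: 0.0429
gripper_force: 30.7
time_s: 15.93
position: [0.5868, -0.2036, 0.07]
tool_rot: [[-0.059, 0.998, 0.001], [0.998, 0.059, -0.001], [-0.001, 0.001, -1.0]]
ft_force: [-0.1, 0.0, 0.6]
grip_width: 0.0555
gripper_force: 0.0
roll 0.0 shift [ 6.635 -3.045  0.5  ] t 15.9 q [-30.  37.  75.  -0.  67. -33.]
```

```bash
python3 -m jog '[{"linear":[0.6,-0.27,0],"roll":0},{"linear":[0.8,-0.37,0],"roll":0},{"linear":[0.8,-0.37,0],"roll":0},{"linear":[0.8,-0.37,0],"roll":0},{"linear":[0.8,-0.37,0],"roll":0},{"linear":[0.8,-0.37,0],"roll":0},{"linear":[0.8,-0.37,0],"roll":0},{"linear":[0.8,-0.37,0.2],"roll":0},{"linear":[0.43,-0.19,0.3],"roll":0},{"linear":[0,0,0],"roll":0},{"linear":[0,0,0],"roll":0},{"linear":[0,0,0],"roll":0}]' 0.7; python3 plan.py 0.4495 0.0541 0.001 3.4
```

```text
time_s: 16.93
position: [0.4508, 0.0537, 0.0495]
tool_rot: [[-0.056, 0.998, 0.002], [0.998, 0.056, -0.0], [-0.0, 0.002, -1.0]]
ft_force: [-0.9, -0.1, 0.2]
grip_width: 0.0724
gripper_force: 0.0
roll -0.04 shift [ 0.0125 -0.0325  1.2125] t 16.9 q [ -8.  26. 104.  -0.  50. -11.]
```

```bash
python3 -m jog '[{"linear":[0.01,-0.02,0.45],"roll":0},{"linear":[0,0,0.45],"roll":0},{"linear":[0,0,0.27],"roll":0},{"linear":[0,0,0.05],"roll":0},{"linear":[0,0,0],"roll":0}]'; python3 -m jog '[{"linear":[0,0,0],"roll":0},{"linear":[0,0,0],"roll":0},{"linear":[0,0,0],"roll":0},{"linear":[0,0,0],"roll":0},{"linear":[0,0,0],"roll":0},{"linear":[0,0,0],"roll":0},{"linear":[0,0,0],"roll":0}]' -1 30; python3 -m jog '[{"linear":[0,0,-0.3],"roll":0},{"linear":[0,0,-0.7],"roll":0},{"linear":[0,0,-0.7],"roll":0},{"linear":[0,0,0],"roll":0},{"linear":[0,0,0],"roll":0}]'; python3 plan.py 0.5803 0.1911 0.07 3.4
```

```text
time_s: 17.35
position: [0.4496, 0.0537, 0.0001]
tool_rot: [[-0.055, 0.998, -0.0], [0.998, 0.055, -0.0], [0.0, -0.0, -1.0]]
ft_force: [0.4, -0.4, 0.3]
grip_width: 0.0723
gripper_force: 0.0
time_s: 17.93
position: [0.4498, 0.0542, 0.0014]
tool_rot: [[-0.057, 0.998, 0.003], [0.998, 0.057, -0.001], [-0.001, 0.003, -1.0]]
ft_force: [-1.5, -2.1, 7.0]
grip_width: 0.0494
gripper_force: 29.9
time_s: 18.35
position: [0.4498, 0.0544, 0.0697]
tool_rot: [[-0.057, 0.998, 0.004], [0.998, 0.057, -0.001], [-0.001, 0.004, -1.0]]
ft_force: [-0.5, 0.4, -1.6]
grip_width: 0.0491
gripper_force: 30.9
roll -0.03 shift [ 3.2175  3.46   -0.0075] t 18.4 q [ -8.  24. 103.  -0.  53. -11.]
```

```bash
python3 -m jog '[{"linear":[0.4,0.43,0],"roll":0},{"linear":[0.65,0.7,0],"roll":0},{"linear":[0.65,0.7,0],"roll":0},{"linear":[0.65,0.7,0],"roll":0},{"linear":[0.6,0.65,0],"roll":0},{"linear":[0.27,0.28,0],"roll":0},{"linear":[0,0,0],"roll":0},{"linear":[0,0,0],"roll":0},{"linear":[0,0,0],"roll":0}]'; python3 plan.py 0.5803 0.1911 0.0055 3.4
```

```text
time_s: 19.1
position: [0.5787, 0.1903, 0.0673]
tool_rot: [[-0.057, 0.998, -0.002], [0.998, 0.057, -0.0], [-0.0, -0.002, -1.0]]
ft_force: [-0.4, 0.3, 0.7]
grip_width: 0.0493
gripper_force: 30.9
roll -0.03 shift [0.0175 0.04   1.545 ] t 19.1 q [ 7. 37. 77. -0. 66.  4.]
```

```bash
python3 -m jog '[{"linear":[0.02,0.03,0.5],"roll":0},{"linear":[0,0,0.5],"roll":0},{"linear":[0,0,0.3],"roll":0},{"linear":[0,0,0.15],"roll":0},{"linear":[0,0,0],"roll":0},{"linear":[0,0,0],"roll":0}]'; python3 plan.py 0.5803 0.1911 0.0055 3.4
```

```text
time_s: 19.6
position: [0.5809, 0.1914, 0.0106]
tool_rot: [[-0.056, 0.998, 0.0], [0.998, 0.056, 0.0], [0.0, 0.0, -1.0]]
ft_force: [-0.3, -0.0, 0.3]
grip_width: 0.0488
gripper_force: 30.9
roll -0.03 shift [-0.0075 -0.015   0.1275] t 19.6 q [ 7. 41. 80.  0. 59.  4.]
```

```bash
python3 -m jog '[{"linear":[0,-0.01,0.07],"roll":0},{"linear":[0,0,0.06],"roll":0},{"linear":[0,0,0],"roll":0},{"linear":[0,0,0],"roll":0}]'; python3 -m jog '[{"linear":[0,0,0],"roll":0},{"linear":[0,0,0],"roll":0},{"linear":[0,0,0],"roll":0},{"linear":[0,0,0],"roll":0},{"linear":[0,0,-0.3],"roll":0},{"linear":[0,0,-0.6],"roll":0},{"linear":[0,0,-0.7],"roll":0},{"linear":[0,0,0],"roll":0},{"linear":[0,0,0],"roll":0}]' 0.45; python3 plan.py 0.4345 0.2638 0.05 3.4
```

```text
time_s: 19.93
position: [0.5806, 0.1919, 0.0051]
tool_rot: [[-0.057, 0.998, 0.0], [0.998, 0.057, 0.0], [0.0, 0.0, -1.0]]
ft_force: [-0.2, 1.0, 0.0]
grip_width: 0.0487
gripper_force: 30.9
time_s: 20.68
position: [0.5814, 0.1921, 0.0712]
tool_rot: [[-0.057, 0.998, 0.004], [0.998, 0.057, 0.001], [0.0, 0.004, -1.0]]
ft_force: [0.3, -0.0, -0.5]
grip_width: 0.0618
gripper_force: 0.0
roll -0.02 shift [ 2.0075 -3.56    0.53  ] t 20.7 q [ 7. 36. 77.  0. 66.  4.]
```

```bash
python3 -m jog '[{"linear":[0.4,-0.7,0],"roll":0},{"linear":[0.4,-0.7,0],"roll":0},{"linear":[0.4,-0.7,0],"roll":0},{"linear":[0.4,-0.7,0.2],"roll":0},{"linear":[0.3,-0.56,0.3],"roll":0},{"linear":[0.11,-0.2,0],"roll":0},{"linear":[0,0,0],"roll":0},{"linear":[0,0,0],"roll":0},{"linear":[0,0,0],"roll":0}]' 0.7; python3 plan.py 0.4345 0.2638 0.001 3.4
```

```text
time_s: 21.43
position: [0.4354, 0.2638, 0.0493]
tool_rot: [[-0.056, 0.998, 0.002], [0.998, 0.056, 0.0], [0.0, 0.002, -1.0]]
ft_force: [0.5, -0.2, -0.0]
grip_width: 0.0725
gripper_force: 0.0
roll -0.03 shift [ 0.0025 -0.0225  1.2075] t 21.4 q [18. 30. 95. -0. 54. 15.]
```

```bash
python3 -m jog '[{"linear":[0,-0.01,0.45],"roll":0},{"linear":[0,0,0.45],"roll":0},{"linear":[0,0,0.27],"roll":0},{"linear":[0,0,0.05],"roll":0},{"linear":[0,0,0],"roll":0}]'; python3 -m jog '[{"linear":[0,0,0],"roll":0},{"linear":[0,0,0],"roll":0},{"linear":[0,0,0],"roll":0},{"linear":[0,0,0],"roll":0},{"linear":[0,0,0],"roll":0},{"linear":[0,0,0],"roll":0},{"linear":[0,0,0],"roll":0}]' -1 30; python3 -m jog '[{"linear":[0,0,-0.3],"roll":0},{"linear":[0,0,-0.7],"roll":0},{"linear":[0,0,-0.7],"roll":0},{"linear":[0,0,0],"roll":0},{"linear":[0,0,0],"roll":0}]'; python3 plan.py 0.576 0.263 0.07 3.4
```

```text
time_s: 21.85
position: [0.4343, 0.2636, -0.0001]
tool_rot: [[-0.056, 0.998, -0.0], [0.998, 0.056, -0.0], [-0.0, -0.0, -1.0]]
ft_force: [1.2, -0.4, 0.5]
grip_width: 0.0724
gripper_force: 0.0
time_s: 22.43
position: [0.4343, 0.2641, 0.0015]
tool_rot: [[-0.057, 0.998, 0.003], [0.998, 0.057, 0.0], [0.0, 0.003, -1.0]]
ft_force: [-0.6, -1.7, 5.7]
grip_width: 0.047
gripper_force: 29.0
time_s: 22.85
position: [0.4342, 0.2643, 0.0698]
tool_rot: [[-0.057, 0.998, 0.004], [0.998, 0.057, 0.001], [0.001, 0.004, -1.0]]
ft_force: [-1.2, 1.2, -0.4]
grip_width: 0.0468
gripper_force: 29.9
roll -0.02 shift [-0.2425  3.5375 -0.005 ] t 22.9 q [18. 28. 94.  0. 57. 15.]
```

```bash
python3 -m jog '[{"linear":[-0.04,0.5,0],"roll":0},{"linear":[-0.05,0.7,0],"roll":0},{"linear":[-0.05,0.7,0],"roll":0},{"linear":[-0.05,0.7,0],"roll":0},{"linear":[-0.04,0.7,0],"roll":0},{"linear":[-0.02,0.25,0],"roll":0},{"linear":[0,0,0],"roll":0},{"linear":[0,0,0],"roll":0},{"linear":[0,0,0],"roll":0}]'; python3 plan.py 0.576 0.263 0.0055 3.4
```

```text
time_s: 23.6
position: [0.5745, 0.2622, 0.0674]
tool_rot: [[-0.057, 0.998, -0.002], [0.998, 0.057, -0.0], [-0.0, -0.002, -1.0]]
ft_force: [-0.8, -0.0, -0.0]
grip_width: 0.0469
gripper_force: 29.9
roll -0.02 shift [0.0175 0.04   1.5475] t 23.6 q [14. 38. 73.  0. 68. 11.]
```

```bash
python3 -m jog '[{"linear":[0.02,0.02,0.5],"roll":0},{"linear":[0,0,0.5],"roll":0},{"linear":[0,0,0.3],"roll":0},{"linear":[0,0,0.15],"roll":0},{"linear":[0,0,0],"roll":0},{"linear":[0,0,0],"roll":0}]'; python3 plan.py 0.576 0.263 0.0055 3.4
```

```text
time_s: 24.1
position: [0.5765, 0.2632, 0.0106]
tool_rot: [[-0.057, 0.998, 0.0], [0.998, 0.057, 0.0], [0.0, 0.0, -1.0]]
ft_force: [0.5, -0.3, 0.1]
grip_width: 0.0468
gripper_force: 29.9
roll -0.02 shift [-0.005  -0.0125  0.1275] t 24.1 q [14. 43. 76.  0. 62. 11.]
```

```bash
python3 -m jog '[{"linear":[0,-0.01,0.07],"roll":0},{"linear":[0,0,0.06],"roll":0},{"linear":[0,0,0],"roll":0},{"linear":[0,0,0],"roll":0}]'; python3 -m jog '[{"linear":[0,0,0],"roll":0},{"linear":[0,0,0],"roll":0},{"linear":[0,0,0],"roll":0},{"linear":[0,0,0],"roll":0},{"linear":[0,0,-0.3],"roll":0},{"linear":[0,0,-0.7],"roll":0},{"linear":[0,0,-0.7],"roll":0},{"linear":[0,0,-0.7],"roll":0},{"linear":[0,-0.5,-0.7],"roll":0},{"linear":[0,-0.7,-0.5],"roll":0},{"linear":[0,-0.7,0],"roll":0},{"linear":[0,-0.7,0],"roll":0}]' 0.45; python3 -m jog '[{"linear":[0,-0.7,-0.4],"roll":0},{"linear":[0,-0.7,-0.4],"roll":0},{"linear":[0,-0.7,-0.4],"roll":0},{"linear":[0,-0.7,-0.4],"roll":0},{"linear":[0,-0.7,-0.4],"roll":0},{"linear":[0,0,0],"roll":0},{"linear":[0,0,0],"roll":0},{"linear":[0,0,0],"roll":0}]'
python3 - <<'E'
from rig import optics
import cv2
im=optics.get_image("top")[:,:,::-1]; cv2.imwrite("pics/top1.png",im); cv2.imwrite("pics/top1c.png",cv2.resize(im[140:300,120:400],None,fx=2.8,fy=2.8,interpolation=cv2.INTER_CUBIC))
im=optics.get_image("side")[:,:,::-1]; cv2.imwrite("pics/side1.png",im)
E
```

```text
time_s: 24.43
position: [0.5761, 0.263, 0.0052]
tool_rot: [[-0.057, 0.998, 0.0], [0.998, 0.057, 0.0], [0.0, 0.0, -1.0]]
ft_force: [-0.1, 0.1, 0.7]
grip_width: 0.047
gripper_force: 29.9
time_s: 25.43
position: [0.4715, 0.257, 0.1511]
tool_rot: [[-0.057, 0.998, 0.004], [0.998, 0.057, 0.001], [0.001, 0.004, -1.0]]
ft_force: [-0.5, 0.1, 0.6]
grip_width: 0.0622
gripper_force: 0.0
time_s: 26.1
position: [0.3328, 0.2491, 0.2293]
tool_rot: [[-0.057, 0.998, 0.001], [0.998, 0.057, 0.0], [0.0, 0.001, -1.0]]
ft_force: [-0.5, 0.2, -0.3]
grip_width: 0.062
gripper_force: 0.0
```

View pics/top1c.png

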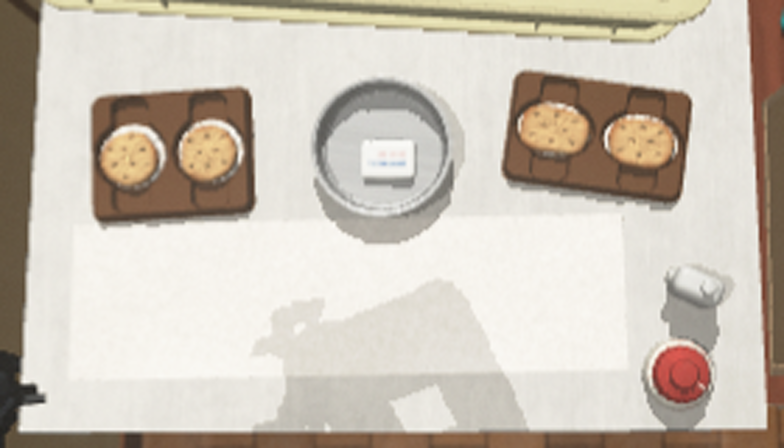

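View pics/side1.png

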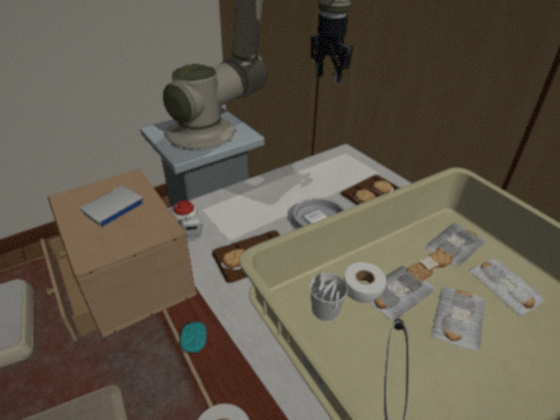

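The top view (2.8x, offset 120,140) shows all four biscuits in their wells: rounds at (129,157) and (209,151), ovals at (553,130) and (641,140). The sachet is in the dish at (388,160), and the counter and timer have not moved. The side view agrees. I'll check the offsets numerically.

Run:
```python
from vis import *
t=cv2.imread("pics/top1.png")
B=dict(rL=((166,196),(.576,.263),3.4),rR=((195,194),(.5803,.1911),3.4),oL=((317,186),(.5982,-.1239),-8.4),oR=((348,190),(.5865,-.2027),-8.4))
for k,(p,w,a) in B.items():
    m=blob("top",cv2.bitwise_and(t,t),"biscuit",p,.009,15); a=np.radians(a); R=np.array([[np.cos(a),np.sin(a)],[-np.sin(a),np.cos(a)]])
    print(k,m[0].round(1),"offset mm (tray x,y)",(R@(m[1]-w)*1e3).round(1),m[2].round(3),m[3].round(1))
print(plane("top",[(120+388/2.8,140+160/2.8)],.008))
```

```text
rL [164.6 197.4] offset mm (tray x,y) [-5.8  4.6] [0.062 0.048] 123.1
rR [194.1 195. ] offset mm (tray x,y) [-4.7  0.5] [0.08  0.068] 9.5
oL [317.1 186.3] offset mm (tray x,y) [-1.3  1.7] [0.079 0.076] 171.6
oR [348.  190.3] offset mm (tray x,y) [-0.7  1.9] [0.079 0.074] 166.0
[[0.56946329 0.02693604]]
```

Run:
```python
import vis; from vis import *
t=cv2.imread("pics/top1.png")
vis.seg=lambda im,k:cv2.inRange(cv2.cvtColor(im,cv2.COLOR_BGR2HSV),(8,75,150),(25,255,255))
B=dict(rL=((166,196),(.576,.263),3.4),rR=((195,194),(.5803,.1911),3.4),oL=((317,186),(.5982,-.1239),-8.4),oR=((348,190),(.5865,-.2027),-8.4))
for k,(p,w,a) in B.items():
    m=blob("top",t,"biscuit",p,.010,14); a=np.radians(a); R=np.array([[np.cos(a),np.sin(a)],[-np.sin(a),np.cos(a)]])
    print(k,m[0].round(1),"offset mm (tray x,y)",(R@(m[1]-w)*1e3).round(1),m[2].round(3),m[3].round(1))
cv2.imwrite("pics/z.png",cv2.resize(t[175:215,145:215],None,fx=10,fy=10,interpolation=cv2.INTER_CUBIC))
```

```text
rL [165.5 196.2] offset mm (tray x,y) [-2.7  1.6] [0.052 0.048] 103.4
rR [193.8 194. ] offset mm (tray x,y) [-1.9  1.2] [0.051 0.049] 130.8
oL [317.3 185.7] offset mm (tray x,y) [-0.6  0.9] [0.065 0.044] 78.8
oR [348.5 190.3] offset mm (tray x,y) [-1.1  0.7] [0.063 0.045] 83.6
```

View pics/z.png

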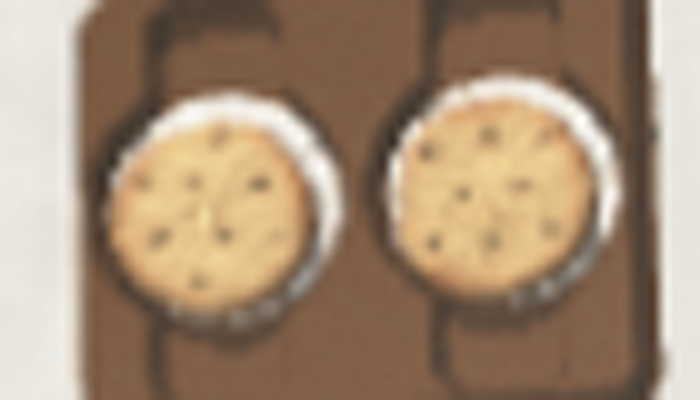

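The enlarged crop shows both rounds, near (210,215) and (497,195), inside their liners with white paper all round. All offsets from the well centres are at most 3 mm against the 8 mm limit. The sachet is about 11 mm off the dish centre, and the robot touches nothing.

```bash
python3 -c "
from rig import env
print(env.close_job())"
```

```text
the job is handed in; nothing more can be done
None
```

I handed the job in at about 26 s: all four biscuits are seated in their wells within about 3 mm of centre, the sachet is in the steel dish about 11 mm off centre, and the counter and timer were left untouched; the hand-in returned no verdict.

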